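# Open the shaker's ball-latched clamp arm for loading

## Task

The rack is about to go onto the tube shaker: first press shut the two tube caps in the rack that are still open, so that they snap home. Then pull the latch on the end of the shaker's clamp arm towards you against its spring, lift the arm off its ball until the latch grip is about 10 cm higher, and finish while holding it up there, still, so that a colleague can slide the rack under it. Leave the other caps shut and do not shove the brass weight behind the rack.

Things in the scene. Friction and masses are not known exactly. Their poses are not given: they have to be found in the camera images.
- shaker: tube shaker, fixed low white case 200 x 320 mm, 45 mm high, aluminium platform on top at 54 mm. Origin: centre of its underside; x to its back (the front with knob and display faces -x, roughly to the robot), y to its left. A hinge post stands at the left (+y) end, a ball stud at the right (-y) end; the grey clamp arm spans the two
- clamp_arm (a joint): angle of the clamp arm (rad): 0 down, coupler closed over the ball (start); grows as the ball end is raised; stop at 1.0. It turns about the shaker's x direction through clamp_hinge, weighs 0.4 to 0.65 kg and falls back when let go. While the latch is home it cannot be raised
- clamp_hinge (a point): on the hinge axis of the clamp arm, at (0, +125, 130) mm in the shaker's frame; axes as the shaker's, the hinge axis runs along x
- ball (a point): centre of the steel ball, 25 mm in diameter, at (0, -115, 122) mm in the shaker's frame, 240 mm from the hinge; hidden inside the coupler (46 mm in x, 56 mm in y, top 143 mm above the surface) while the arm is down
- latch (a joint): travel of the latch slide (m): 0 home, its fork under the ball; grows as the grip is pulled along the shaker's -x, out of its front, towards the robot; stop at 0.024. The ball is free from 0.018 on. A spring pulls it home with 3 N at 0 and 8 N at 0.024: keep it pulled until the arm is past 0.15 rad, clear of the ball
- latch_grip (a point): centre of the latch's black upright grip on top of the coupler: 12 mm thick in x (14 over its ribs), 36 mm long in y, 34 mm high; a flat slide plate lies 17 mm below this point. At (-4, -115, 164.5) mm in the shaker's frame when home. Axes as the shaker's, turned with the arm. Pulling it moves the latch, lifting it lifts the arm
- rack: fixed aluminium rack 56 x 188 x 38 mm with four flip-cap tubes in a row along its y, 44 mm apart; origin: centre of its underside
- mouth_a (a point): centre of the mouth of clear flip-cap tube a (white neck 28 mm wide), 56 mm above the surface; fixed in the rack, in any of its four places. Axes: the cap's hinge pin lies 16.5 mm along +x at mouth height, parallel to y; the lip of the cap closes on the -x side
- cap_a (a joint): angle of the white cap of tube a (rad): 0 shut, 1.6 upright, more leans back to +x; starts open, 1.3 to 1.8. Disc 31 mm wide, 6 mm thick, centre 16.5 mm and lip 39 mm from the pin; its top is 6.5 mm above the mouth when shut. It stays at any angle; a snap rim resists from about 0.2 until it is pressed home with about 6 N on its middle
- mouth_b (a point): centre of the mouth of clear flip-cap tube b (white neck 28 mm wide), 56 mm above the surface; fixed in the rack, in any of its four places. Axes: the cap's hinge pin lies 16.5 mm along +x at mouth height, parallel to y; the lip of the cap closes on the -x side
- cap_b (a joint): angle of the white cap of tube b (rad): 0 shut, 1.6 upright, more leans back to +x; starts open, 1.3 to 1.8. Disc 31 mm wide, 6 mm thick, centre 16.5 mm and lip 39 mm from the pin; its top is 6.5 mm above the mouth when shut. It stays at any angle; a snap rim resists from about 0.2 until it is pressed home with about 6 N on its middle
- mouth_c (a point): centre of the mouth of clear flip-cap tube c (white neck 28 mm wide), 56 mm above the surface; fixed in the rack, in any of its four places. Axes: the cap's hinge pin lies 16.5 mm along +x at mouth height, parallel to y; the lip of the cap closes on the -x side
- cap_c (a joint): angle of the white cap of tube c (rad): 0 shut, 1.6 upright, more leans back to +x; starts shut. Disc 31 mm wide, 6 mm thick, centre 16.5 mm and lip 39 mm from the pin; its top is 6.5 mm above the mouth when shut. It stays at any angle; a snap rim resists from about 0.2 until it is pressed home with about 6 N on its middle
- mouth_d (a point): centre of the mouth of clear flip-cap tube d (white neck 28 mm wide), 56 mm above the surface; fixed in the rack, in any of its four places. Axes: the cap's hinge pin lies 16.5 mm along +x at mouth height, parallel to y; the lip of the cap closes on the -x side
- cap_d (a joint): angle of the white cap of tube d (rad): 0 shut, 1.6 upright, more leans back to +x; starts shut. Disc 31 mm wide, 6 mm thick, centre 16.5 mm and lip 39 mm from the pin; its top is 6.5 mm above the mouth when shut. It stays at any angle; a snap rim resists from about 0.2 until it is pressed home with about 6 N on its middle
- weight: loose brass weight, 21 mm wide, 36 mm high, standing behind the rack, bystander
Mind the look-alikes: they are no part of the job. Leave any red or turquoise look-alike of the part that bears mouth_d alone.

How it is judged:
By the outcome, as a careful person would: the job done as asked, in the order asked, and still so for the second after the job is handed in, while the arm keeps its last pose, push and grip.
It also fails if it takes over 51 s, if anything falls off the work surface, if the arm or the gripper's body presses on something with over 40 N, if the wrist force passes 120 N, or if a joint passes its speed limit or range.

## Robot

A 7-joint arm with a two-finger parallel gripper is mounted at the origin on a cart in front of the work surface, level with it; the furniture and walls round the work are solid. World frame = base frame: x ahead of the robot, y to its left, z up, the work surface at z = 0. Lengths are in m, angles in rad, forces in N, time in s.
With the tool pointing down it reaches from about 0.425 to 0.875 m from the base axis. Payload 8.4 kg.
Tool frame: the origin (TCP) lies on the centre line of the jaws, within the pads' length; the fingertips stand 8 mm ahead of it and the grasp point (between the pads) lies 11 mm behind it; z points along the fingers, y is the line along which they close (so a half turn about z gives the same grasp; the last joint's range is limited). The gripper opens to 85 mm and grips with 20 to 120 N. Pads are 22 mm wide; open, the fingers measure 114 mm over their backs; the gripper's body (76 mm by 85 mm) begins 54 mm behind the grasp point. The pads swing forward as they close: fully open they stand 13 mm farther back than shut.
Start: joints at [1.051, 0.333, 0.04, 1.465, -0.013, 1.343, -0.059], TCP at [0.265, -0.593, 0.239] pointing down, gripper open.
Joint ranges: [-2.58, 2.58], [-0.38, 2.09], [-1.3, 1.39], [0.25, 2.4], [-1.5, 4.64], [0.08, 2.09], [-2.65, 2.65]. Speed limits (rad/s): [2.22, 2.22, 2.79, 2.79, 3.14, 3.14, 3.14].

## Interface

Orientations are given as [roll, pitch, yaw] about the fixed x, y, z axes, in that order (R = Rz(yaw) Ry(pitch) Rx(roll)).
In Python, from plant import r, eoat, solver, monitor, cams, order, outline_of gives the robot as it stands. Calls block until the motion is done:
- r.goto(position, orientation): joint-space move of the TCP to a pose.
- r.movel(position, speed=0.15, frame=None, until_force=None): straight line of the TCP; frame=None keeps the orientation; speed is the mean speed in m/s. With until_force (N) it stops when the force on the tool has changed by that much, and returns True; else False.
- r.move_j(angles): joint-space move.
- eoat.set_gripper(opening): finger opening in m; the grip force is fixed at half the most; returns when the fingers have stopped.
- r.hold(seconds).
- solver.solve_ik(position, orientation): joint angles nearest the present ones, or None.
- monitor.get_state(): the state.
- cams.capture(name): name is "scene" or "top" or "wrist"; returns a dict with "img" (480x640x3 uint8, red, green, blue), "range_z" (480x640 float32, m along the optical axis (not along the pixel's ray), 0 where there is no reading), "intrinsics" (3x3 intrinsics, pixels), "pose" (4x4, takes a point from camera to world coordinates); the wrist camera has in their place "T_tool_cam" (4x4, takes a point from camera to tool coordinates, whose origin is the TCP and whose axes are the flange's). Camera axes: x right, y up, looking along -z (the intrinsics and any distortion apply to the point x, -y, -z); pixel columns grow to the right and rows downward; lengths in m; the calibration is good to about 2 mm. A picture is of the moment at which its call begins: read the wrist's pose just before it.
A pose or a line that the arm cannot do raises r.IKError and nothing moves.
- order.close_job(): hands the job in; it is judged then, once.
Trained networks look in a picture, given as the dict that the camera call returned (one of the last four; its "shot" number tells which), for a name from the list of things; names that differ only in an ending like _2 or _b are one class to them, and where a whole thing is asked for, a point or a joint stands for the part that bears it (a point fixed in the world has none). Each returns a list of dicts, best first, with "conf" (0 to 1); they miss things now and then, are a little off and sometimes report something else, mostly with a low value. They report only what shows in the picture. A call takes as long as a camera call. They do not tell look-alikes from the thing itself.
- outline_of(picture, name): "region" (480x640 bool, what is visible of it) and "uv" ([column, row] in pixels, amid what is visible of it).
The state is a dict: "clock": time; "joint_positions": joint angles; "joint_velocities": joint speeds; "joint_efforts": joint torques, N m; "tool_pos": TCP position; "orientation": TCP orientation; "contact_force": force on the tool from outside, world axes, zero at the start; "torque": the same for the moment, N m; "grip_width": finger opening in m; "grip_force": force on a finger pad.
Only numpy, scipy, OpenCV 4.12 (cv2) and the standard library are available. Lean on these libraries where they do the work, as an engineer would, in place of code of your own. Each camera call takes 0.05 s, during which the arm holds its last target. There are 200 camera calls.

## Working session

There is one attempt and no reset: what is moved stays moved. The work goes in short steps, each a Python script; the robot and the scene stay as the last script left them, time stands still between calls to the robot, and variables do not carry over. Pictures are saved under pics/ and viewed, at most 10 in all, crops included, and the job is handed in when it is done.

```bash
mkdir -p pics; ls
cat > h.py <<'E'
import numpy as np, cv2
from plant import r, eoat, solver, monitor, cams, order, outline_of
def pts(c, mask=None, T=None):
    d=c["range_z"]; K=np.array(c["intrinsics"]); T=np.array(c["pose"]) if T is None else T
    m=(d>0) if mask is None else (mask&(d>0))
    v,u=np.nonzero(m); z=d[v,u]
    P=np.c_[(u-K[0,2])/K[0,0]*z, -(v-K[1,2])/K[1,1]*z, -z, np.ones(len(z))]
    return (P@T.T)[:,:3], u, v
def save(n,img,crop=None,s=1):
    if crop: img=img[crop[1]:crop[3],crop[0]:crop[2]]
    cv2.imwrite("pics/"+n, cv2.resize(img[...,::-1],None,fx=s,fy=s,interpolation=cv2.INTER_CUBIC))
E
python3 - <<'E'
from h import *
for n in ("scene","top"):
    c=cams.capture(n); save(n+".png",c["img"])
    print(n,[k for k in c.keys()], np.round(c["pose"],3).tolist())
    for t in ("shaker","latch_grip","rack","mouth_a","cap_a","clamp_arm","weight"):
        for o in outline_of(c,t)[:8]:
            P,u,v=pts(c,o["region"])
            print(t,round(o["conf"],2),np.round(o["uv"]),len(u),np.round(np.median(P,0),3) if len(P) else None, np.round(np.percentile(P,[2,98],axis=0),3).tolist() if len(P) else None)
print(monitor.get_state()["clock"])
E
```

```text
pics
scene ['img', 'range_z', 'intrinsics', 'pose', 'shot'] [[-0.882, 0.361, -0.301, 0.189], [-0.47, -0.662, 0.584, 0.567], [0.012, 0.657, 0.754, 0.957], [0.0, 0.0, 0.0, 1.0]]
shaker 0.9 [251. 344.] 17462 [0.538 0.174 0.055] [[0.448, 0.0, 0.018], [0.652, 0.305, 0.148]]
shaker 0.55 [371. 186.] 64 [ 0.511 -0.306  0.081] [[0.505, -0.32, 0.062], [0.517, -0.297, 0.093]]
latch_grip 0.74 [279. 258.] 705 [0.56  0.031 0.148] [[0.533, 0.007, 0.108], [0.595, 0.047, 0.182]]
rack 0.71 [372. 238.] 1088 [ 0.47  -0.199  0.037] [[0.444, -0.344, 0.001], [0.518, -0.155, 0.048]]
rack 0.21 [364. 235.] 109 [ 0.472 -0.184  0.062] [[0.455, -0.197, 0.059], [0.485, -0.172, 0.065]]
mouth_a 0.85 [424. 211.] 300 [ 0.374 -0.319  0.048] [[0.359, -0.354, 0.002], [0.391, -0.312, 0.061]]
mouth_a 0.83 [415. 250.] 310 [ 0.367 -0.215  0.052] [[0.353, -0.237, 0.005], [0.382, -0.208, 0.061]]
mouth_a 0.73 [378. 210.] 213 [ 0.485 -0.268  0.061] [[0.469, -0.288, 0.035], [0.504, -0.257, 0.067]]
mouth_a 0.68 [369. 219.] 205 [ 0.487 -0.224  0.053] [[0.468, -0.244, 0.033], [0.496, -0.212, 0.095]]
mouth_a 0.63 [368. 239.] 259 [ 0
[... 2207 characters left out ...]
0.312, 0.062]]
cap_a 0.73 [453. 307.] 226 [ 0.374 -0.328  0.059] [[0.356, -0.35, 0.0], [0.39, -0.312, 0.062]]
cap_a 0.72 [388. 257.] 237 [ 0.473 -0.186  0.062] [[0.453, -0.201, 0.037], [0.493, -0.172, 0.066]]
cap_a 0.72 [401. 308.] 239 [ 0.369 -0.223  0.058] [[0.351, -0.24, -0.001], [0.386, -0.208, 0.063]]
cap_a 0.71 [428. 251.] 181 [ 0.488 -0.272  0.063] [[0.471, -0.284, 0.058], [0.503, -0.259, 0.066]]
cap_a 0.65 [464. 203.] 204 [ 0.592 -0.355  0.059] [[0.573, -0.369, 0.052], [0.611, -0.342, 0.062]]
cap_a 0.62 [278. 206.] 659 [0.559 0.028 0.148] [[0.534, 0.009, 0.111], [0.593, 0.047, 0.183]]
clamp_arm 0.6 [233. 206.] 2901 [0.554 0.11  0.143] [[0.531, 0.005, 0.06], [0.596, 0.267, 0.181]]
0.8
```

Run:
```python
import cv2
a=cv2.imread("pics/scene.png"); b=cv2.imread("pics/top.png")
x=cv2.resize(a[150:290,330:450],None,fx=3.3,fy=3.3,interpolation=3)
y=cv2.resize(b[180:320,360:480],None,fx=3.3,fy=3.3,interpolation=3)
z=cv2.hconcat([x,y]); print(z.shape); cv2.imwrite("pics/c1.png",z)
```

```text
(462, 792, 3)
```

View pics/scene.png

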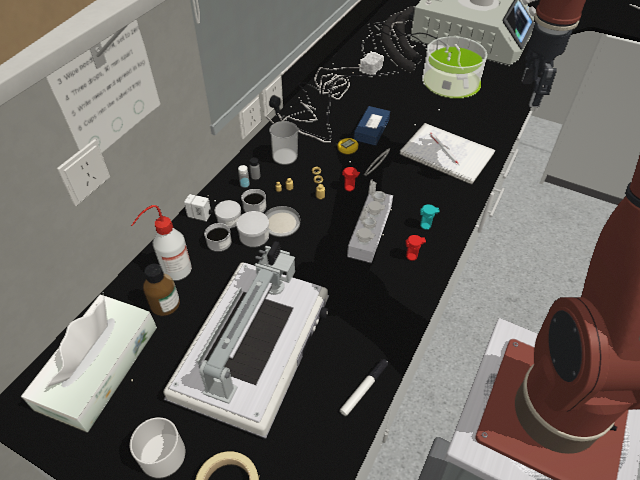

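View pics/c1.png

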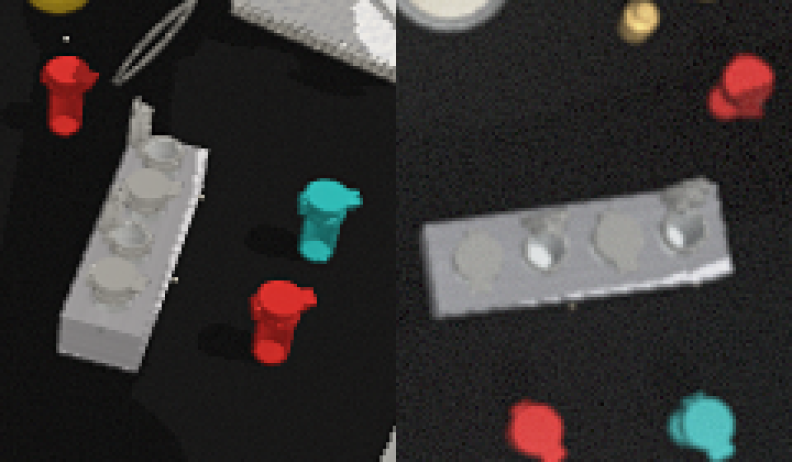

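The scene shows the rack at about (372,238). Its shut caps are at (366,236) and (378,208), and the open ones at (369,219) and (376,194). The white shaker's grip is at (272,253). Possible mistakes for tubes are the red ones at (349,177) and (415,247) and the turquoise one at (429,213). They stand loose outside the rack, so I choose the four tubes in the rack, and the crop confirms this.

Run:
```python
from h import *
out={}
for n in ("scene","top"):
    c=cams.capture(n); P,u,v=pts(c)
    inr=(P[:,0]>.4)&(P[:,0]<.56)&(P[:,1]>-.36)&(P[:,1]<-.13)
    A=P[inr&(P[:,2]>.034)&(P[:,2]<.041)]
    (cx,cy),wh,a=cv2.minAreaRect(A[:,:2].astype(np.float32)*1000); print(n,"rack",cx,cy,wh,a)
    th=np.radians(a if wh[0]<wh[1] else a-90); out[n]=th
    R=np.array([[np.cos(th),-np.sin(th)],[np.sin(th),np.cos(th)]]); C=np.array([cx,cy])/1000
    B=P[inr&(P[:,2]>.05)]; L=(B[:,:2]-C)@R
    for k in (-66,-22,22,66):
        m=np.abs(L[:,1]*1000-k)<20
        print(k,m.sum(),np.round(np.percentile(L[m],[3,50,97],axis=0)*1000).tolist(),np.round(np.percentile(B[m,2],[50,99])*1000), "world",np.round(C+R@[0,k/1000],4))
    ins=(P[:,0]>.4)&(P[:,0]<.7)&(P[:,1]>-.06)&(P[:,1]<.34)
    for lo,hi in ((.05,.058),(.04,.058),(.172,.19),(.138,.147)):
        A=P[ins&(P[:,2]>lo)&(P[:,2]<hi)]
        print("shk",lo,len(A),cv2.minAreaRect(A[:,:2].astype(np.float32)*1000),np.median(A[:,2]))
    W=(P[:,0]>.5)&(P[:,0]<.68)&(P[:,1]>-.33)&(P[:,1]<-.1)&(P[:,2]>.015)
    print("behind",W.sum(),np.round(P[W][::max(1,W.sum()//8)],3).tolist())
save("s2.png",c["img"],(240,160,340,260),5)
```

```text
scene rack 484.44110107421875 -250.36111450195312 (56.49441909790039, 191.6927490234375) 9.586698532104492
-66 155 [[-12.0, -79.0], [13.0, -61.0], [23.0, -51.0]] [60. 95.] world [ 0.4954 -0.3154]
-22 160 [[-20.0, -35.0], [-2.0, -21.0], [15.0, -8.0]] [62. 66.] world [ 0.4881 -0.2721]
22 142 [[-12.0, 8.0], [9.0, 26.0], [18.0, 37.0]] [63. 95.] world [ 0.4808 -0.2287]
66 179 [[-20.0, 54.0], [-2.0, 69.0], [15.0, 80.0]] [62. 66.] world [ 0.4734 -0.1853]
shk 0.05 8892 ((556.2431640625, 142.453369140625), (182.85226440429688, 307.05084228515625), 6.962450981140137) 0.054533171862206686
shk 0.04 11149 ((549.9119262695312, 143.73597717285156), (213.34873962402344, 318.56243896484375), 7.642716407775879) 0.053889035873123325
shk 0.172 127 ((568.0875854492188, 30.382278442382812), (14.379599571228027, 36.35148239135742), 3.400465726852417) 0.17976920341206326
shk 0.138 2072 ((553.607421875, 138.59976196289062), (67.3323745727539, 276.0577697753906), 7.279115200042725) 0.1430826711541618
behind 336 [[0.518, -0.317, 0.095], [0.515, -0.306, 0.084], [0.512, -0.3, 0.08], [0.634, -0.295, 0.018], [0.50
[... 599 characters left out ...]
02210998535156, 304.6789855957031), 7.681126117706299) 0.05457885834267595
shk 0.04 9403 ((553.0747680664062, 142.781494140625), (208.59918212890625, 319.0579833984375), 7.623963832855225) 0.053982162221761776
shk 0.172 136 ((568.7136840820312, 29.15917205810547), (13.41557502746582, 34.02519989013672), 4.961638927459717) 0.18043437176607635
shk 0.138 1926 ((555.42529296875, 138.18374633789062), (69.02223205566406, 275.2297058105469), 7.204265117645264) 0.1431819482757984
behind 569 [[0.68, -0.105, 0.049], [0.637, -0.17, 0.017], [0.514, -0.302, 0.083], [0.515, -0.266, 0.038], [0.509, -0.318, 0.067], [0.508, -0.254, 0.038], [0.508, -0.296, 0.036], [0.505, -0.322, 0.041], [0.5, -0.325, 0.021]]
```

View pics/s2.png

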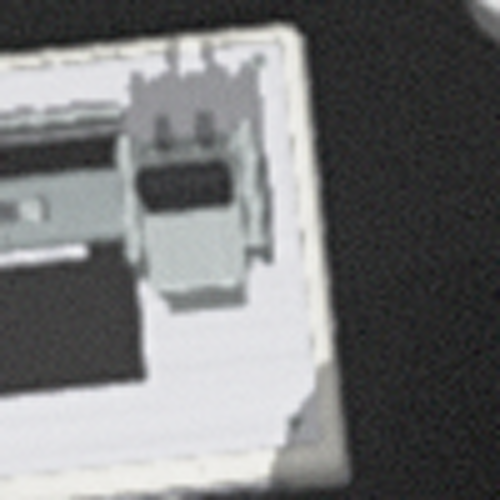

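The close-up shows the black grip at about pixel (277,197), standing on the slide plate, with two small spring pegs behind it. Depth agrees with the shaker geometry: yaw 7.6° and centre about (0.557, 0.144). Next I check reach and clearances, then close the caps.

```bash
cat >> h.py <<'E'
from scipy.spatial.transform import Rotation as Ro
RY,RC=np.radians(9.65),np.array([.4853,-.2506])
SY=np.radians(7.6); G=np.array([.5684,.0298,.1645])
def rz(a): return Ro.from_euler('z',a).as_matrix()
def rack(u,k,z): return list((np.r_[RC,z]+rz(RY)@[u,k,0]))
def ori(y): return [np.pi,0,y]
S=rz(SY); H=G-S@[-.004,-.240,.0345]
E
python3 - <<'E'
from h import *
s=monitor.get_state(); print(s["clock"],s["orientation"],s["grip_width"],s["tool_pos"])
for sg in (1,-1):
    y=RY+sg*np.pi/2
    for q in (rack(.05,-.066,.15),rack(0,-.066,.06),rack(0,.022,.06)):
        j=solver.solve_ik(q,ori(y)); print(sg,None if j is None else np.round(j,2).tolist())
    ys=SY+sg*np.pi/2; R0=Ro.from_euler('xyz',ori(ys)).as_matrix()
    for th in (0,.22,.45):
        Rt=S@Ro.from_euler('x',-th).as_matrix()@S.T
        p=H+Rt@(G+S@[-.021,0,-.0055]-H)
        j=solver.solve_ik(list(p),list(Ro.from_matrix(Rt@R0).as_euler('xyz'))); print(" L",th,np.round(p,3),None if j is None else np.round(j,2).tolist())
c=cams.capture("top"); P,u,v=pts(c); L=(P-[G[0],G[1],0])@S
for a in range(-40,50,8):
    m=(abs(L[:,1])<.022)&(abs(L[:,0]*1000-a)<4); print(a,m.sum(),np.round(np.percentile(L[m,2],[5,50,98]),3) if m.any() else '')
E
```

```text
0.9 [-3.14158153e+00 -2.99467471e-05  4.20768017e-01] 0.08502176420537773 [ 0.26550034 -0.59327658  0.23933101]
1 [0.71, 0.37, -0.34, 1.62, 0.13, 1.17, 0.51]
1 [0.76, 0.39, -0.33, 1.8, 0.15, 0.98, 0.54]
1 [0.71, 0.3, -0.39, 1.93, 0.14, 0.94, 0.41]
 L 0 [0.548 0.027 0.159] [0.42, 0.24, -0.63, 1.79, 0.16, 1.16, -0.12]
 L 0.22 [0.546 0.039 0.211] [0.38, 0.23, -0.77, 1.73, 0.39, 1.32, -0.36]
 L 0.45 [0.543 0.063 0.261] [0.35, 0.31, -0.99, 1.66, 0.65, 1.56, -0.6]
-1 [0.41, 0.34, 0.04, 1.64, -0.02, 1.16, -2.52]
-1 [0.44, 0.37, 0.07, 1.81, -0.03, 0.96, -2.46]
-1 [0.4, 0.27, -0.04, 1.94, 0.01, 0.93, -2.63]
 L 0 [0.548 0.027 0.159] None
 L 0.22 [0.546 0.039 0.211] None
 L 0.45 [0.543 0.063 0.261] [0.43, 0.35, -1.1, 1.65, 0.69, 1.59, 2.51]
-40 80 [0.051 0.054 0.058]
-32 205 [0.053 0.121 0.149]
-24 153 [0.052 0.145 0.15 ]
-16 113 [0.054 0.147 0.15 ]
-8 173 [0.056 0.148 0.18 ]
0 127 [0.143 0.18  0.184]
8 32 [0.143 0.179 0.183]
16 56 [0.144 0.147 0.151]
24 79 [0.142 0.146 0.152]
32 22 [0.142 0.15  0.152]
40 0 
48 0
```

Run:
```python
from h import *
eoat.set_gripper(0.0)
o=ori(RY+np.pi/2)
for i,k in enumerate((-.066,.022)):
    if i==0: r.goto(rack(.052,k,.15),o)
    else: r.movel(rack(.052,k,.13),speed=.2)
    print("down",r.movel(rack(.052,k,.080),speed=.12,until_force=15))
    print("sweep",r.movel(rack(.0,k,.080),speed=.1,until_force=15), np.round(monitor.get_state()["contact_force"],1))
    hit=r.movel(rack(.0,k,.064),speed=.06,until_force=25); s=monitor.get_state()
    print("press",hit,np.round(s["tool_pos"],4),np.round(s["contact_force"],1))
    if k==-.066 or not hit:
        hit=r.movel(rack(.0,k,.050),speed=.04,until_force=25); s=monitor.get_state()
        print("press2",hit,np.round(s["tool_pos"],4),np.round(s["contact_force"],1))
    r.movel(rack(0,k,.13),speed=.2)
print(s["clock"])
r.movel(rack(-.06,0.022,.2),speed=.2)
c=cams.capture("top"); save("t3.png",c["img"],(360,180,480,320),3)
P,u,v=pts(c); B=P[(P[:,2]>.05)&(P[:,2]<.12)]; L=(B[:,:2]-RC)@rz(RY)[:2,:2]
for k in (-66,-22,22,66):
    m=(np.abs(L[:,1]*1000-k)<20)&(abs(L[:,0])<.035); print(k,m.sum(),np.round(np.percentile(L[m],[3,50,97],axis=0)*1000).tolist(),np.round(np.percentile(B[m,2],[5,50,99])*1000))
```

```text
down False
sweep False [ 0.3 -0.4 -0.5]
press True [ 0.4966 -0.3158  0.0713] [-0.1  0.1 -0.6]
press2 True [ 0.4975 -0.316   0.0706] [-4.   1.9 10.5]
down False
sweep False [0.5 0.4 0.9]
press True [ 0.4818 -0.229   0.0712] [-1. -1. -0.]
7.7417Traceback (most recent call last):
  File "<stdin>", line 20, in <module>
    return _quantile_unchecked(
        a, q, axis, out, overwrite_input, method, keepdims, weights)
    return _ureduce(a,
                    func=_quantile_ureduce_func,
    ...<5 lines>...
                    overwrite_input=overwrite_input,
                    method=method)
    r = func(a, **kwargs)
    result = _quantile(arr,
                       quantiles=q,
    ...<2 lines>...
                       out=out,
                       weights=wgt)
    slices_having_nans = np.isnan(arr[-1, ...])
                                  ~~~^^^^^^^^^
IndexError: index -1 is out of bounds for axis 0 with size 0
```

View pics/t3.png

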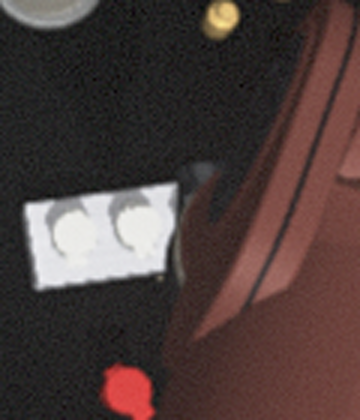

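The second cap now lies flat; the arm hides the far one. I'll go above the latch and look again from there.

Run:
```python
from h import *
eoat.set_gripper(0.045)
r.goto(list(G+[0,0,.07]),ori(SY+np.pi/2))
for n in ("scene","top"):
    c=cams.capture(n); P,u,v=pts(c); B=P[(P[:,2]>.05)&(P[:,2]<.12)]; L=(B[:,:2]-RC)@rz(RY)[:2,:2]
    for k in (-66,-22,22,66):
        m=(np.abs(L[:,1]*1000-k)<20)&(abs(L[:,0])<.035)
        if m.any(): print(n,k,m.sum(),np.round(np.percentile(L[m],[3,50,97],axis=0)*1000).tolist(),np.round(np.percentile(B[m,2],[5,50,99])*1000,1))
    if n=="scene": save("s4.png",c["img"],(250,160,440,280),4)
s=monitor.get_state(); print(s["clock"],s["grip_width"],s["tool_pos"])
T=np.eye(4); T[:3,:3]=Ro.from_euler('xyz',s["orientation"]).as_matrix(); T[:3,3]=s["tool_pos"]
c=cams.capture("wrist"); P,u,v=pts(c,T=T@np.array(c["T_tool_cam"]))
m=(P[:,2]>.172)&(P[:,2]<.19)&(abs(P[:,0]-G[0])<.04)&(abs(P[:,1]-G[1])<.04)
print(m.sum(),cv2.minAreaRect(P[m,:2].astype(np.float32)*1000) if m.any() else '',np.median(P[m,2]))
```

```text
scene -66 155 [[-20.0, -79.0], [-3.0, -63.0], [15.0, -50.0]] [52.1 61.6 66.1]
scene -22 167 [[-21.0, -35.0], [-2.0, -20.0], [15.0, -8.0]] [52.3 61.4 66.3]
scene 22 174 [[-21.0, 9.0], [-2.0, 26.0], [14.0, 37.0]] [51.3 61.8 66. ]
scene 66 179 [[-21.0, 53.0], [-2.0, 70.0], [15.0, 80.0]] [51.8 61.7 66.2]
top -66 220 [[-20.0, -78.0], [-1.0, -65.0], [16.0, -52.0]] [58.4 62.6 66.1]
top -22 218 [[-20.0, -35.0], [-1.0, -22.0], [17.0, -8.0]] [57.6 62.4 66.1]
top 22 211 [[-20.0, 9.0], [-1.0, 22.0], [16.0, 35.0]] [58.7 62.2 67. ]
top 66 213 [[-20.0, 53.0], [-1.0, 66.0], [17.0, 79.0]] [58.7 62.4 65.9]
10.6083 0.045064101920784624 [0.56820379 0.02775335 0.23425984]
1659 ((568.6459350585938, 30.818527221679688), (13.955965995788574, 34.909427642822266), 6.980317115783691) 0.18161369090823273
```

View pics/s4.png

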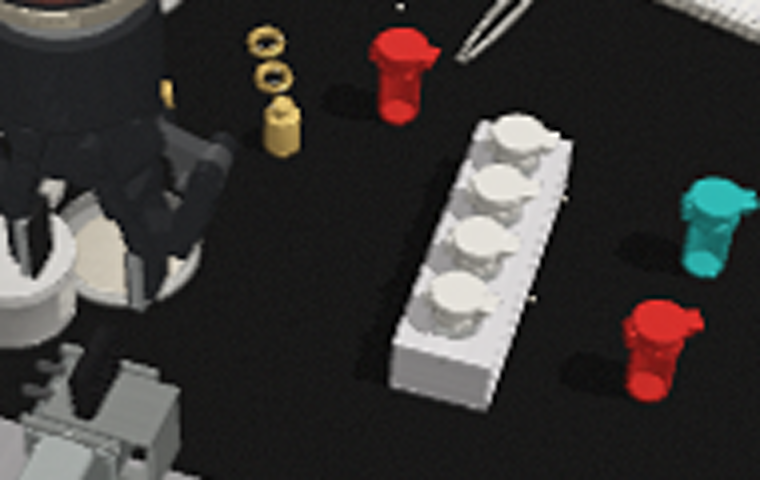

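All four caps look equally shut (crop, column 430–560) and the weight still stands at about crop (283,128). The wrist view puts the grip at (0.5686, 0.0308). Next I grasp it and pull.

```bash
cat >> h.py <<'E'
R0=Ro.from_euler('xyz',ori(SY+np.pi/2)).as_matrix()
GP=np.array([.5686,.0308,.1635])
def arc(th,pull,base):
    Rt=S@Ro.from_euler('x',-th).as_matrix()@S.T
    return list(H+Rt@(base+S@[-pull,0,0]-H)), list(Ro.from_matrix(Rt@R0).as_euler('xyz'))
E
python3 - <<'E'
from h import *
print(r.movel(list(GP),speed=.1,until_force=12))
eoat.set_gripper(0.0); s=monitor.get_state(); print(s["grip_width"],s["grip_force"],np.round(s["tool_pos"],4),np.round(s["contact_force"],1))
p0=np.array(s["tool_pos"])
if .008<s["grip_width"]<.02:
    r.movel(list(GP+S@[-.0215,0,0]),speed=.04); s=monitor.get_state()
    print(np.round(S.T@(np.array(s["tool_pos"])-p0),4),np.round(s["contact_force"],1),s["grip_width"],s["clock"])
c=cams.capture("scene"); P,u,v=pts(c); save("s5.png",c["img"],(220,220,340,310),5)
E
```

```text
False
0.010693892451176792 59.21198308467865 [0.569  0.0309 0.1642] [0.4 0.1 4.2]
[-0.021 -0.     0.   ] [6.7 0.9 2.6] 0.010883741820463207 12.5917
```

View pics/s5.png

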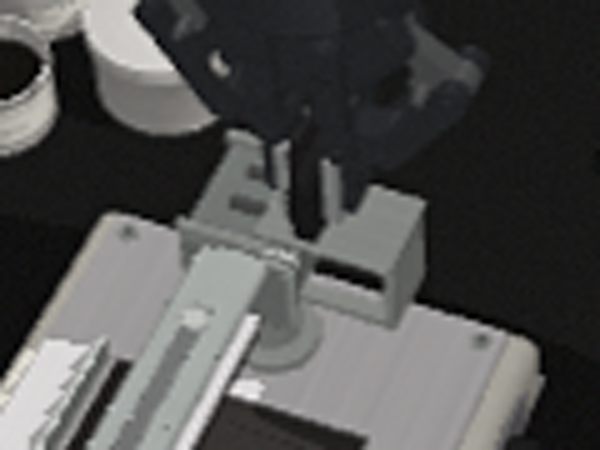

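The pads hold the grip (crop (305,195)), and the 6.7 N matches the spring at about 20 mm. Now I lift along the hinge arc.

Run:
```python
from h import *
for th in (.05,.1,.15,.2,.25,.3,.35,.4,.44):
    p,o=arc(th,.0215,GP)
    r.movel(p,speed=.05,frame=o); s=monitor.get_state()
    print(th,np.round(s["tool_pos"],4),np.round(s["contact_force"],1),round(s["grip_width"],4))
    if np.linalg.norm(s["contact_force"])>35: print("STOP"); break
r.hold(.5)
c=cams.capture("scene"); save("s6.png",c["img"],(200,190,360,310),4)
s=monitor.get_state(); print(np.round(s["tool_pos"],4),np.round(p,4),s["clock"],np.abs(s["joint_velocities"]).max())
```

```text
0.05 [0.5477 0.0299 0.1756] [ 7.6  1.3 -2.4] 0.011
0.1 [0.5473 0.0324 0.1873] [ 7.7  1.1 -2.7] 0.0106
0.15 [0.5468 0.0355 0.1989] [ 7.4 -0.9 -1.7] 0.0108
0.2 [0.5463 0.0392 0.2104] [ 6.4 -0.7 -2. ] 0.0106
0.25 [0.5457 0.0434 0.2216] [ 8.2  0.1 -2.7] 0.011
0.3 [0.5451 0.0482 0.2326] [ 7.2  0.5 -2. ] 0.0107
0.35 [0.5444 0.0536 0.2434] [ 7.3 -0.1 -1.9] 0.011
0.4 [0.5435 0.0594 0.2538] [ 7.7 -0.7 -0.9] 0.0109
0.44 [0.5429 0.0645 0.2619] [ 8.8 -1.2 -1.3] 0.011
[0.5428 0.0643 0.2618] [0.5424 0.0647 0.2621] 16.6667 0.0018158043166989905
```

View pics/s6.png

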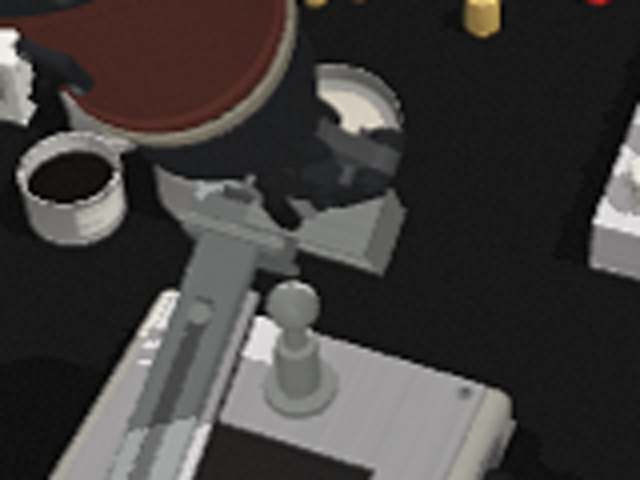

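The arm is raised in the gripper, and the bare ball shows at crop (293,305). The grip is about 98 mm higher and still, so I hand in.

```bash
python3 -c "
from h import *
r.hold(.5); print(order.close_job())"
```

```text
the job is handed in; nothing more can be done
None
```

The job is handed in: both open caps are pressed shut like the other two, the latch was pulled about 21 mm, and the clamp arm is held still with the grip about 98 mm higher; the weight and look-alikes were not touched.

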